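Turn the cover plate over on the turnover stand

ROBOT

A 6-joint arm with a two-finger parallel gripper is mounted at the origin on the work surface. World frame = base frame: x ahead of the robot, y to its left, z up, the work surface at z = 0. Lengths are in mm, angles in degrees, forces in N, time in s.
With the tool pointing down it reaches from about 350 to 850 mm from the base axis. Payload 8.1 kg.
Tool frame: the origin (TCP) lies at the very end of the fingers, on their centre line; the grasp point (between the pads) lies 19 mm behind it; z points along the fingers, y is the direction in which the jaws open and shut (so a half turn about z gives the same grasp; the last joint's range is limited). The gripper opens to 85 mm and grips with 20 to 120 N. Pads are 22 mm wide; open, the fingers measure 114 mm over their backs; the gripper's body (76 mm by 85 mm) begins 54 mm behind the grasp point. The pads swing forward as they close: fully open they stand 13 mm farther back than shut.
Start: joints at [-73.82, 7.471, 85.268, -0, 87.261, -4.893], TCP at [215.758, -559.869, 231.292] pointing down, gripper open.
Joint ranges: [-169.43, 169.43], [-51.17, 129.36], [1.28, 143.12], [-76.62, 256.62], [0, 156.53], [-152.29, 152.29]. Speed limits (degrees/s): [136.94, 136.94, 159.86, 180, 180, 180].

INTERFACE

Orientations are given as [roll, pitch, yaw] about the fixed x, y, z axes, in that order (R = Rz(yaw) Ry(pitch) Rx(roll)).
In Python, from bench import r, eyes gives the robot as it stands. The module is installed in compiled form; this text tells all that it offers.
- The arm moves only by the tool play_rows, never from a script. Its argument "deltas" is a list of rows, each a list of 3 entries, a list of its own where there are three numbers: the shift along the tool's x, y, z in m, then the turn, a rotation vector about the tool's x, y, z in rad, then the closure, from 0 (fully open) to 1 (shut). A call has 1 to 8 rows; each row shifts and turns the pose as measured when the row begins, along the tool's axes as they then stand; what a row does not reach is not made up. A row lasts 1/8 s, in which the tool goes at most 62.5 mm and 10.7 degrees, less where a joint would pass 70% of its speed; a pose out of reach is approached as far as the arm can. A call with a gripper value outside its range is refused whole. The fingers move at their own pace and stop on an object; "force" is the grip in N (left out, the last holds). Time passes only in rows, so rows that do not move let the fingers close. It gives the time, the measured TCP pose, the force and the opening at its end, in the units of the state.
- r.sense(): the state, without advancing time (a new reading comes with each control period).
- eyes.snapshot(name): name is "side" or "top"; returns the picture (384x512x3 uint8, red, green, blue); there is no depth.
- eyes.get_calibration(name): a dict with "mtx" (3x3 intrinsics, pixels), "D" ([k1, k2, p1, p2, k3] as OpenCV has them; the pictures are not rectified), "R" (3x3) and "t" (3): a world point X has camera coordinates R X + t. Camera axes: x right, y down, z forward; pixel columns grow to the right and rows downward; lengths in mm; the calibration is good to about 2 mm. A picture is of the moment at which its call begins. get_calibration takes no time and is no camera call.
- r.hand_in(): hands the job in, once; it reports no verdict.
The state is a dict: "time": time; "joint_pos": joint angles; "qd": joint speeds; "joint_efforts": joint torques, N m; "tool_pos": TCP position; "tcp_rot": TCP orientation; "ft_force": force on the tool from outside, world axes, zero at the start; "wrist_torque": the same for the moment, N m; "finger_gap": finger opening in mm.
Only numpy, scipy, OpenCV 4.12 (cv2) and the standard library are available. Lean on these libraries where they do the work, as an engineer would, in place of code of your own. Each camera call takes 0.05 s, during which the arm holds its last target. There are 200 camera calls.

TASK

Only the blue face of the cover plate is finished, so turn the plate over on the turnover stand: press a fingertip gently on the plate, draw it along the deck in a few strokes until its middle is about 10 mm past the drop edge, and let go so that it tips, strikes the sloping ramp below and flips. It must come to rest lying flat on the ramp against its low stop, bare metal face up; do not lean hard on the plate, and leave the can, the spanner and the compound bar where they are.

Things in the scene. Friction and masses are not known exactly. Their poses are not given: they have to be found in the camera images.
- stand: Fixed turnover stand. Origin on the bench under the middle of the drop edge; z up, +y the way the plate is drawn, x along the edge. Grey deck, top 170 mm up, y = -187 to 0 mm; guide rails 14 mm tall (inner faces x = -51, 51); back wall 30 mm tall (inner face y = -175). A red bridge bar crosses the plate at y = -90 to -82, 18 to 26 mm above the deck: fingers pass it only by lifting.
- drop_edge (a point): Middle of the drop edge, at deck-top height. A plate let go from rest with its centre 3 to 18 mm past this edge (along the stand's +y) tips, its nose lands on the ramp, slides back under the deck, and the plate falls over on its back. At 0 mm it does not tip; at 1 mm, or beyond 20 mm, it may jam between deck and ramp, not flipped. Axes as the stand's.
- plate_centre (a point): Centre of the metal cover plate, 96 (x) by 140 (y) by 8 mm (z), about 0.5 kg; blue face up at first (its +z leaves the blue face), bare below. Starts flat on the deck under the bridge, long side along y, rear edge 2 to 15 mm from the back wall. Fingertips hold it only a little better than the deck: 15 to 22 N of press draws it, 40 N is too hard. Pressed down behind the edge, it cannot tip.
- ramp_rest (a point): Where the plate's centre lies when the plate lies flat on the yellow ramp against its low stop; axes as the stand's. The ramp's face rises towards the stand's +y at 40 degrees from its low end (y = -35, z = 12 mm) under the deck to its high end (y = 118, z = 141 mm). The low stop reaches 55 mm above the bench; side cheeks stand 21 mm above the face, inner gap 114 mm.
- can: Bystander: upright red can, 60 mm diameter, 160 mm tall; origin at the centre of its base.
- spanner: Bystander: steel spanner, 180 mm long, lying on the bench; origin at its underside.
- compound_bar: Bystander: brown bar of polishing compound in a card sleeve, 50 x 130 x 35 mm; origin at the centre of its underside.
Things that resemble listed ones, but are neither listed nor needed, are in the scene too. What is meant by the part that bears plate_centre is not turquoise, and is the larger of those in its own colour.

How it is judged:
By the outcome, as a careful person would: the job done as asked, in the order asked, and still so for the second after the job is handed in, with the robot touching nothing.
It also fails if it takes over 64 s, if anything falls off the work surface, if the arm or the gripper's body presses on something with over 40 N, if the wrist force passes 120 N, or if a joint passes its speed limit or range.

## Working session

There is one attempt and no reset: what is moved stays moved. The work goes in short steps, Python scripts to look and compute and a tool call to move; the robot and the scene stay as the last step left them, time stands still between calls to the robot, and variables do not carry over. Pictures are saved under pics/ and viewed, about 8 in all and at most 12, crops included, and the job is handed in when it is done.

Besides the shell and the picture viewer there is one more tool, called by a JSON object that holds its "op" and its "data". play_rows: Moves the arm, as the interface text tells. Its arguments: {"type":"object","properties":{"deltas":{"type":"array"},"force":{"type":"number"}},"required":["deltas"]}

```bash
mkdir -p pics; python3 - <<'E'
from bench import r, eyes
import cv2, numpy as np
print(r.sense())
for n in("side","top"):
    im=eyes.snapshot(n); cv2.imwrite(f"pics/{n}0.png",cv2.cvtColor(im,cv2.COLOR_RGB2BGR))
    c=eyes.get_calibration(n); print(n,{k:np.round(v,4).tolist() for k,v in c.items()})
a=cv2.imread("pics/side0.png");b=cv2.imread("pics/top0.png")
E
```

```text
{'time': 0.0, 'joint_pos': array([-7.38191938e+01,  7.51569537e+00,  8.53295138e+01,  1.38142603e-03,
        8.72616534e+01, -4.89334092e+00]), 'qd': array([-0.02018429,  0.02563861, -0.05219248, -0.03794032,  0.08295035,
        0.02819098]), 'joint_efforts': array([-1.04283235e-04, -5.69402969e+01, -5.00548446e+01, -1.68177021e-04,
        1.51888799e-02,  4.97166434e-05]), 'tool_pos': array([ 215.61755783, -559.32777755,  230.23606519]), 'tcp_rot': array([-1.79893645e+02, -1.04901827e-02,  2.10740701e+01]), 'ft_force': array([ 0.29290568,  0.1402523 , -0.71735653]), 'wrist_torque': array([-0.00553293,  0.01036287, -0.02659819]), 'finger_gap': 85.48493701812542}
side {'mtx': [[394.1541, 0.0, 261.6993], [0.0, 394.1541, 198.0381], [0.0, 0.0, 1.0]], 'D': [-0.1087, 0.0, 0.0, 0.0, 0.0], 'R': [[-0.9375, 0.3479, 0.0121], [0.1902, 0.541, -0.8192], [-0.2916, -0.7657, -0.5733]], 't': [568.991, 9.8119, 1314.5262]}
top {'mtx': [[480.8977, 0.0, 240.2001], [0.0, 480.8977, 201.3523], [0.0, 0.0, 1.0]], 'D': [-0.1202, 0.0, 0.0, 0.0, 0.0], 'R': [[-0.0079, -1.0, 0.0013], [-0.9861, 0.0075, -0.1658], [0.1657, -0.0026, -0.9862]], 't': [-38.63, 619.7221, 1648.3527]}
```

View pics/top0.png

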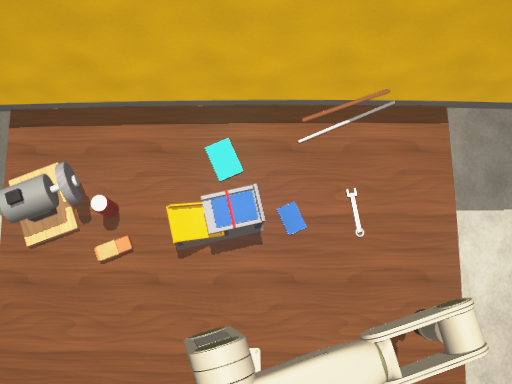

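View pics/side0.png

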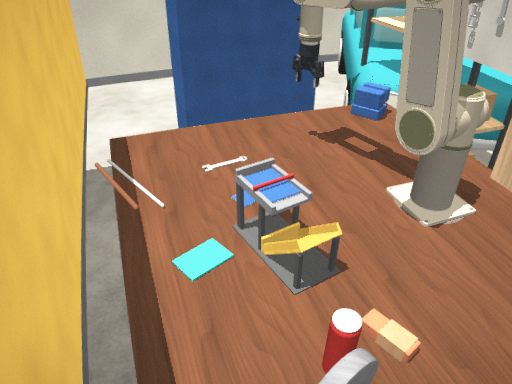

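The top view shows three plate-like things: the blue plate under the red bridge on the stand at (235,210), a smaller blue one on the bench at (292,218), and a turquoise one at (224,159). I choose the one on the stand, because it's the larger blue one and lies on the deck. The ramp is at (190,222), the can at (104,205), the bar at (113,249) and the spanner at (355,212). I'll check the choice in a close crop.

```bash
cat > h.py <<'E'
import cv2, numpy as np
from bench import r, eyes
def cal(n):
    c=eyes.get_calibration(n); return [np.array(c[k],float) for k in("mtx","D","R","t")]
def ray(n,uv,z):
    """pixels -> world points on plane height z (scalar or per point)"""
    K,D,R,t=cal(n); p=cv2.undistortPoints(np.array(uv,float).reshape(-1,1,2),K,D).reshape(-1,2)
    d=np.c_[p,np.ones(len(p))]@R; c=-R.T@t
    return c+d*((z-c[2])/d[:,2])[:,None]
def proj(n,X):
    K,D,R,t=cal(n); return cv2.projectPoints(np.array(X,float).reshape(-1,1,3),cv2.Rodrigues(R)[0],t,K,D)[0].reshape(-1,2)
def snap(n,f=None):
    im=cv2.cvtColor(eyes.snapshot(n),cv2.COLOR_RGB2BGR)
    if f: cv2.imwrite("pics/"+f,im)
    return im
def bluemask(im):
    h=cv2.cvtColor(im,cv2.COLOR_BGR2HSV); return cv2.inRange(h,(103,120,60),(125,255,255))
def redmask(im):
    h=cv2.cvtColor(im,cv2.COLOR_BGR2HSV); return cv2.inRange(h,(0,150,90),(6,255,255))|cv2.inRange(h,(172,150,90),(180,255,255))
E
python3 - <<'E'
from h import *
im=cv2.imread("pics/top0.png")
c=cv2.resize(im[175:255,160:270],None,fx=7,fy=7,interpolation=cv2.INTER_CUBIC)
cv2.imwrite("pics/topcrop.png",c)
for nm,m in(("blue",bluemask(im)),("red",redmask(im))):
    n,l,s,ce=cv2.connectedComponentsWithStats(m)
    for i in range(1,n):
        if s[i,4]>20:
            pts=np.argwhere(l==i)[:,::-1].astype(np.float32)
            print(nm,s[i],ce[i].round(1),cv2.boxPoints(cv2.minAreaRect(pts)).round(1).tolist())
E
```

```text
blue [230 191  28  32 653] [243.3 206.4] [[229.10000610351562, 194.89999389648438], [251.3000030517578, 189.89999389648438], [257.5, 217.89999389648438], [235.3000030517578, 222.8000030517578]]
blue [211 196  21  31 433] [220.9 211.3] [[210.3000030517578, 199.0], [225.10000610351562, 195.8000030517578], [231.3000030517578, 223.6999969482422], [216.60000610351562, 227.0]]
blue [277 202  29  33 543] [291.3 217.9] [[276.0, 209.0], [293.20001220703125, 200.39999389648438], [306.20001220703125, 226.39999389648438], [289.0, 235.0]]
red [225 189  10  39  80] [229.9 208. ] [[224.8000030517578, 189.1999969482422], [227.0, 188.8000030517578], [235.0, 226.8000030517578], [232.89999389648438, 227.1999969482422]]
red [ 99 197  20  21 215] [110.2 209.1] [[98.4000015258789, 212.1999969482422], [106.0, 197.0], [121.19999694824219, 204.60000610351562], [113.5999984741211, 219.8000030517578]]
```

View pics/topcrop.png

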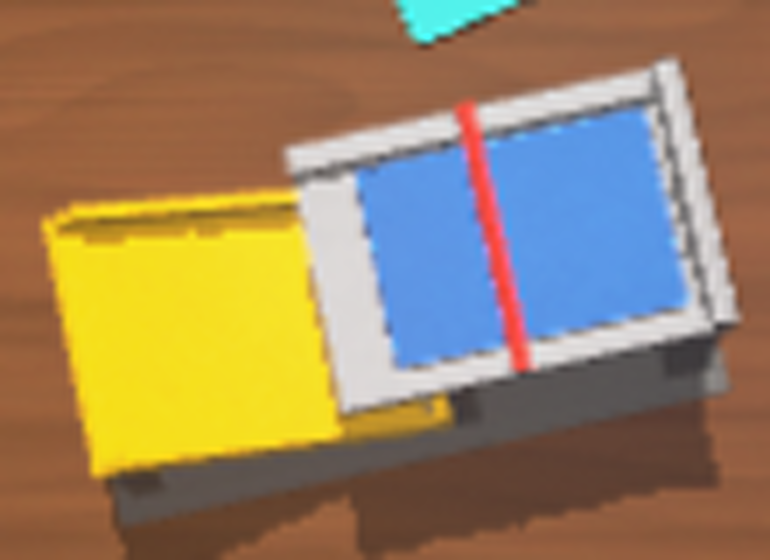

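The crop shows the blue plate at crop (360–690, 105–368) with the red bridge at (465,105)–(522,370). The front rail ends are at (285,150) and (342,412), and the back wall's outer corners at (678,57) and (738,322). That confirms the choice, and the smaller blue piece is off the stand.

```bash
python3 - <<'E'
from h import *
f=lambda c:(np.array(c,float)+.5)/7-.5+[160,175]
fr=ray("top",f([(285,150),(342,412)]),184); bk=ray("top",f([(678,57),(738,322)]),200)
br=ray("top",f([(465,104),(522,370)]),196)
pl=ray("top",f([(357,172),(397,368),(645,105),(690,305)]),178)
for n,p in(("fr",fr),("bk",bk),("br",br),("pl",pl)): print(n,p[:,:2].round(1).tolist(),"mid",p.mean(0)[:2].round(1),"w",np.linalg.norm(p[0]-p[1]).round(1), "xdir yaw",np.degrees(np.arctan2(*(p[0]-p[1])[[1,0]])).round(2))
d=fr.mean(0)-bk.mean(0);print("len",np.linalg.norm(d),"ydir",np.degrees(np.arctan2(d[1],d[0])))
E
python3 - <<'E'
from h import *
a=cv2.imread("pics/side0.png")
cv2.imwrite("pics/sidecrop.png",cv2.resize(a[150:290,225:350],None,fx=4.2,fy=4.2,interpolation=cv2.INTER_CUBIC))
E
```

```text
fr [[615.9, 87.1], [493.1, 60.1]] mid [554.5  73.6] w 125.7 xdir yaw 12.38
bk [[655.4, -96.2], [531.5, -122.0]] mid [ 593.4 -109.1] w 126.6 xdir yaw 11.76
br [[634.7, 2.7], [510.6, -23.0]] mid [572.7 -10.1] w 126.8 xdir yaw 11.7
pl [[606.3, 53.8], [514.0, 35.1], [637.1, -81.2], [542.4, -101.0]] mid [574.9 -23.3] w 94.1 xdir yaw 11.47
len 187.48732652132708 ydir 102.02814708916239
```

View pics/sidecrop.png

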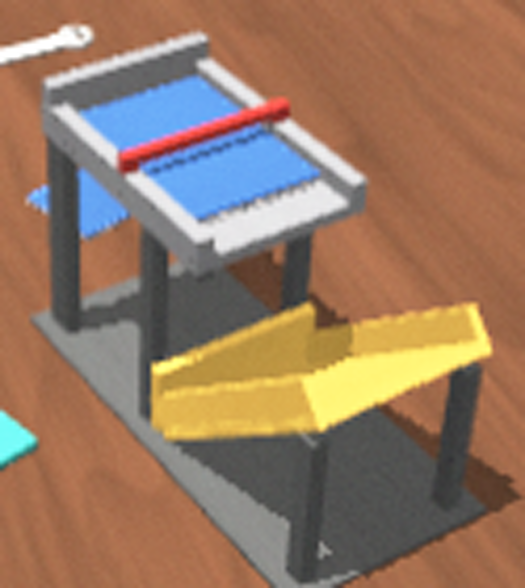

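The side crop agrees: the plate lies under the bridge, with its front edge behind the drop edge and the ramp clear. The top view gives the stand origin at about (554.5, 73.5) with yaw 12.0°, and the plate centre at stand y ≈ −99, so it needs about 109 mm of travel. First I turn the tool to yaw 102, so that tool x is the stand's +y, while rising and shutting the fingers.

{"op": "play_rows", "data": {"deltas": [[[0,0,-0.006],[0,0,-0.177],1],[[0,0,-0.006],[0,0,-0.177],1],[[0,0,-0.006],[0,0,-0.177],1],[[0,0,-0.006],[0,0,-0.177],1],[[0,0,-0.006],[0,0,-0.177],1],[[0,0,-0.006],[0,0,-0.177],1],[[0,0,-0.006],[0,0,-0.177],1],[[0,0,-0.006],[0,0,-0.177],1]], "force": 40}}

```text
time: 1.1
tool_pos: [214.8, -556.7, 273.6]
tcp_rot: [-180.0, -0.7, 104.8]
ft_force: [-0.8, -1.0, 0.1]
finger_gap: 0.0
```

```bash
cat >> h.py <<'E'
O=np.array([554.5,73.5,0]); YAW=12.0
def S2W(p):
    c,s=np.cos(np.radians(YAW)),np.sin(np.radians(YAW)); p=np.atleast_2d(p).astype(float)
    return p@np.array([[c,s,0],[-s,c,0],[0,0,1]])+O
def W2S(P):
    c,s=np.cos(np.radians(YAW)),np.sin(np.radians(YAW)); return (np.atleast_2d(P)-O)@np.array([[c,s,0],[-s,c,0],[0,0,1]]).T
def go(goal_stand):
    from scipy.spatial.transform import Rotation as Ro
    s=r.sense(); R=Ro.from_euler("xyz",s["tcp_rot"],degrees=True)
    G=Ro.from_euler("xyz",[180,0,90+YAW],degrees=True)
    print("t",s["time"],"tcp stand",W2S(s["tool_pos"]).round(1),"rpy",s["tcp_rot"].round(2),"F",s["ft_force"].round(1),"gap",round(s["finger_gap"],1))
    print("tool shift mm",R.inv().apply(S2W(goal_stand)[0]-s["tool_pos"]).round(1),"turn rad",(R.inv()*G).as_rotvec().round(4),"q",s["joint_pos"].round(1))
E
python3 - <<'E'
from h import *
go([0,-55,240])
# side-view check of the stand pose: rail front ends (crop px 365,183 ; 213,240)
print(proj("side",S2W([[-63,0,184],[63,0,184],[-63,-187,200],[63,-187,200]])).round(1))
print("side seen", [(np.array(p)+.5)/4.2-.5+[225,150] for p in((364,183),(213,242),(207,37),(45,83))])
E
```

```text
t 1.1 tcp stand [[-463.3 -545.9  273.6]] rpy [-179.98   -0.72  104.78] F [-0.8 -1.   0.1] gap 0.0
tool shift mm [467.3 486.6  39.4] turn rad [-0.0006 -0.0126  0.0486] q [-73.8   6.9  81.5   0.   92.3 -88.6]
[[312.  192.4]
 [271.4 207.5]
 [272.2 156.8]
 [234.  168.4]]
side seen [array([311.28571429, 193.19047619]), array([275.33333333, 207.23809524]), array([273.9047619 , 158.42857143]), array([235.33333333, 169.38095238])]
```

{"op": "play_rows", "data": {"deltas": [[[0.037,0.042,0],[0,-0.0126,0.0486],1],[[0.04,0.04,0],[0,0,0],1],[[0.04,0.04,0],[0,0,0],1],[[0.04,0.04,0],[0,0,0],1],[[0.04,0.04,0],[0,0,0],1],[[0.04,0.04,0],[0,0,0],1],[[0.04,0.04,0],[0,0,0],1],[[0.04,0.04,0],[0,0,0],1]]}}

```text
time: 2.1
tool_pos: [464.4, -168.2, 270.2]
tcp_rot: [-179.9, -0.2, 101.8]
ft_force: [1.9, 0.2, 0.3]
finger_gap: -0.1
```

```bash
python3 -c "
from h import *
go([0,-55,230])"
```

```text
t 2.1 tcp stand [[-138.4 -217.7  270.2]] rpy [-179.87   -0.23  101.77] F [1.9 0.2 0.3] gap -0.1
tool shift mm [163.1 137.8  40.6] turn rad [-0.0023 -0.004  -0.004 ] q [-25.9  -9.7  98.2   0.1  91.8 -37.7]
```

{"op": "play_rows", "data": {"deltas": [[[0.04,0.034,0],[0,0,0],1],[[0.04,0.034,0],[0,0,0],1],[[0.035,0.03,0],[0,0,0],1],[[0.025,0.02,0],[0,0,0],1],[[0.005,0.005,0.01],[0,0,0],1],[[0,0,0.01],[0,0,0],1],[[0,0,0],[0,0,0],1]]}}

```text
time: 2.98
tool_pos: [556.1, 7.8, 245.5]
tcp_rot: [-179.5, -0.3, 102.1]
ft_force: [0.7, -1.3, -0.6]
finger_gap: 0.0
```

```bash
python3 -c "
from h import *
go([0,-55,182])"
```

```text
t 2.975 tcp stand [[-12.1 -64.6 245.5]] rpy [-179.54   -0.32  102.07] F [ 0.7 -1.3 -0.6] gap 0.0
tool shift mm [ 9.2 12.6 63.5] turn rad [-0.008  -0.0056  0.0013] q [ -4.6   0.9  90.7   0.2  88.9 -16.7]
```

{"op": "play_rows", "data": {"deltas": [[[0.008,0.013,0.01],[-0.008,-0.0056,0],1],[[0.003,0.002,0.012],[0,0,0],1],[[0,0,0.014],[0,0,0],1],[[0,0,0.01],[0,0,0],1],[[0,0,0.006],[0,0,0],1],[[0,0,0],[0,0,0],1]]}}

```text
time: 3.72
tool_pos: [568.3, 20.3, 189.1]
tcp_rot: [-180.0, 0.0, 101.9]
ft_force: [0.0, -0.7, 0.4]
finger_gap: 0.1
```

```bash
python3 -c "
from h import *
go([0,-55,178])"
```

```text
t 3.725 tcp stand [[  2.5 -54.9 189.1]] rpy [-1.7996e+02  3.0000e-02  1.0189e+02] F [ 0.  -0.7  0.4] gap 0.1
tool shift mm [-0.1 -2.5 11.1] turn rad [-0.0007  0.0005 -0.002 ] q [ -3.1   4.   93.4  -0.   82.6 -15. ]
```

{"op": "play_rows", "data": {"deltas": [[[0,-0.002,0.007],[0,0,0],1],[[0,0,0.002],[0,0,0],1],[[0,0,0.001],[0,0,0],1]]}}

```text
time: 4.1
tool_pos: [566.8, 19.8, 179.6]
tcp_rot: [179.9, 0.1, 101.9]
ft_force: [-0.2, 0.2, -0.8]
finger_gap: 0.0
```

{"op": "play_rows", "data": {"deltas": [[[0,0,0.001],[0,0,0],1]]}}

```text
time: 4.22
tool_pos: [566.9, 19.7, 178.8]
tcp_rot: [179.9, 0.1, 101.9]
ft_force: [-0.4, -0.3, -0.0]
finger_gap: -0.3
```

{"op": "play_rows", "data": {"deltas": [[[0,0,0.001],[0,0,0],1]]}}

```text
time: 4.35
tool_pos: [567.1, 19.7, 178.1]
tcp_rot: [179.9, 0.1, 101.9]
ft_force: [-3.6, -0.0, 7.1]
finger_gap: -0.3
```

Contact at z ≈ 178, as expected. Next I find how the force responds to each row's push.

{"op": "play_rows", "data": {"deltas": [[[0,0,0.001],[0,0,0],1]]}}

```text
time: 4.47
tool_pos: [567.2, 19.7, 178.1]
tcp_rot: [179.9, 0.1, 101.9]
ft_force: [-4.6, -0.7, 9.2]
finger_gap: -0.0
```

{"op": "play_rows", "data": {"deltas": [[[0,0,0.001],[0,0,0],1]]}}

```text
time: 4.6
tool_pos: [567.4, 19.7, 178.1]
tcp_rot: [179.8, 0.1, 101.9]
ft_force: [-3.4, -0.8, 6.6]
finger_gap: -0.5
```

{"op": "play_rows", "data": {"deltas": [[[0,0,0.001],[0,0,0],1]]}}

```text
time: 4.72
tool_pos: [567.6, 19.7, 178.1]
tcp_rot: [179.8, 0.1, 101.9]
ft_force: [-3.4, 0.3, 6.1]
finger_gap: 0.0
```

{"op": "play_rows", "data": {"deltas": [[[0,0,0.0025],[0,0,0],1]]}}

```text
time: 4.85
tool_pos: [568.2, 19.8, 178.0]
tcp_rot: [179.7, 0.1, 101.9]
ft_force: [-8.8, 1.5, 20.5]
finger_gap: -0.0
```

{"op": "play_rows", "data": {"deltas": [[[0.004,0,0.0025],[0,0,0],1]]}}

```text
time: 4.97
tool_pos: [568.8, 22.5, 178.0]
tcp_rot: [179.5, 0.3, 101.9]
ft_force: [-0.3, -5.5, 10.4]
finger_gap: 0.1
```

{"op": "play_rows", "data": {"deltas": [[[0.004,0,0.0025],[0,0,0],1]]}}

```text
time: 5.1
tool_pos: [569.5, 25.3, 178.1]
tcp_rot: [179.3, 0.5, 101.8]
ft_force: [-1.5, -4.9, 9.7]
finger_gap: 0.1
```

```bash
cat >> h.py <<'E'
def plate():
    """stand-frame y of the plate's front edge, from the blue face in both views (z=178)"""
    for n in("top","side"):
        im=snap(n); ys,xs=np.nonzero(bluemask(im)); P=W2S(ray(n,np.c_[xs,ys],178))
        k=(abs(P[:,0])<49)&(P[:,1]>-176)&(P[:,1]<90); P=P[k]
        out=[]
        for x0 in range(-40,41,10):
            q=P[abs(P[:,0]-x0)<5,1]
            if len(q)>3: out.append(round(float(np.percentile(q,98)),1))
        print(n,"front y by x:",out,"median",np.median(out).round(1),"rear",np.percentile(P[:,1],1).round(1))
E
python3 -c "
from h import *
plate(); go([0,-45,178])"
```

```text
top front y by x: [-74.7, -105.1, -71.0, -69.2, -110.7, -117.4, -119.5, -121.6, -123.7] median -110.7 rear -166.1
side front y by x: [-28.8, -29.0, -28.7, -29.5, -28.9, -28.6, -30.5, -30.9, -29.7] median -29.0 rear -167.8
t 5.2 tcp stand [[  4.7 -50.  178. ]] rpy [179.26   0.44 101.84] F [-1.5 -3.4 10.2] gap -0.3
tool shift mm [ 5.  -4.8 -0.1] turn rad [ 0.0129  0.0077 -0.0027] q [ -2.4   3.8  94.8  -0.2  80.6 -14.2]
```

The plate's front edge is still at about −29 in the side view, so at 10 N the fingertip only slid. I need a firmer press while moving.

{"op": "play_rows", "data": {"deltas": [[[0,-0.001,0.0025],[0.006,0.004,0],1],[[0.003,-0.001,0.004],[0,0,0],1]]}}

```text
time: 5.45
tool_pos: [570.3, 26.6, 178.0]
tcp_rot: [179.1, 0.5, 101.8]
ft_force: [-2.6, -9.1, 22.3]
finger_gap: -0.6
```

{"op": "play_rows", "data": {"deltas": [[[0.003,-0.001,0.0045],[0,0,0],1]]}}

```text
time: 5.58
tool_pos: [571.2, 27.7, 178.0]
tcp_rot: [178.8, 0.7, 101.8]
ft_force: [-6.4, -8.5, 23.4]
finger_gap: 0.2
```

{"op": "play_rows", "data": {"deltas": [[[0.003,-0.001,0.0045],[0,0,0],1]]}}

```text
time: 5.7
tool_pos: [572.1, 28.7, 178.0]
tcp_rot: [178.4, 1.0, 101.7]
ft_force: [-6.0, -7.9, 21.3]
finger_gap: -0.0
```

```bash
python3 -c "
from h import *
plate(); go([0,-45,178])"
```

```text
top front y by x: [-96.1, -98.8, -100.3, -65.3, -107.6, -110.4, -112.5, -114.6, -117.4] median -107.6 rear -164.4
side front y by x: [-27.5, -26.4, -26.1, -25.9, -27.5, -27.9, -29.2, -29.6, -28.6] median -27.5 rear -166.0
t 5.8 tcp stand [[  8.  -47.4 178. ]] rpy [178.41   0.96 101.71] F [-4.3 -6.6 20.4] gap 0.2
tool shift mm [ 2.3 -8.  -0.2] turn rad [ 0.0278  0.0167 -0.0048] q [ -1.9   3.4  95.3  -0.6  79.6 -13.5]
```

{"op": "play_rows", "data": {"deltas": [[[0,0,-0.008],[0,0,0],1],[[-0.014,-0.008,-0.002],[0.028,0.0167,-0.005],1],[[-0.003,-0.003,0],[0,0,0],1],[[0,0,0],[0,0,0],1]]}}

```text
time: 6.3
tool_pos: [565.3, 10.0, 190.0]
tcp_rot: [179.9, 0.0, 102.0]
ft_force: [0.3, -1.1, -0.8]
finger_gap: -0.1
```

```bash
python3 -c "
from h import *
plate(); go([0,-65,180])"
```

```text
top front y by x: [-122.5, -115.8, -80.0, -29.4, -134.8, -140.1, -142.2, -144.4, -146.5] median -134.8 rear -164.7
side front y by x: [-27.3, -26.5, -27.3, -26.6, -28.4, -28.0, -28.2, -28.6, -28.6] median -28.0 rear -165.7
t 6.4 tcp stand [[ -2.7 -64.  190. ]] rpy [1.7987e+02 2.0000e-02 1.0204e+02] F [ 0.2 -0.6  0. ] gap -0.1
tool shift mm [-1.   2.6 10. ] turn rad [0.0023 0.0003 0.0008] q [ -4.2   3.3  94.1   0.   82.5 -16.2]
```

{"op": "play_rows", "data": {"deltas": [[[0,0.001,0.008],[0,0,0],1],[[0,0,0.003],[0,0,0],1],[[0,0,0.002],[0,0,0],1],[[0.003,-0.002,0.004],[0.004,0.002,0],1],[[0.006,-0.003,0.0045],[0.006,0.003,0],1]]}}

```text
time: 7.02
tool_pos: [565.3, 14.9, 178.0]
tcp_rot: [179.6, 0.4, 102.0]
ft_force: [1.7, -7.8, 19.0]
finger_gap: 0.4
```

{"op": "play_rows", "data": {"deltas": [[[0.008,-0.003,0.0045],[0.006,0.003,0],1]]}}

```text
time: 7.15
tool_pos: [564.2, 20.2, 178.0]
tcp_rot: [179.5, 0.5, 101.9]
ft_force: [1.1, -7.2, 20.1]
finger_gap: -0.1
```

{"op": "play_rows", "data": {"deltas": [[[0.008,-0.003,0.0045],[0.006,0.003,0],1]]}}

```text
time: 7.28
tool_pos: [563.0, 25.5, 178.0]
tcp_rot: [179.4, 0.7, 101.9]
ft_force: [0.0, -8.8, 18.7]
finger_gap: -0.4
```

```bash
python3 -c "
from h import *
plate(); go([0,-45,178])"
```

```text
top front y by x: [-99.7, -99.2, -66.9, -72.8, -111.2, -117.2, -119.3, -121.4, -123.5] median -111.2 rear -150.6
side front y by x: [-11.1, -11.0, -11.4, -12.2, -11.8, -13.9, -13.5, -13.8, -13.9] median -12.2 rear -147.3
t 7.375 tcp stand [[ -1.7 -48.  178. ]] rpy [179.37   0.62 101.92] F [ 0.4 -6.1 19.4] gap 0.1
tool shift mm [ 3.   1.7 -0. ] turn rad [ 0.0109  0.0108 -0.0013] q [ -2.3   2.9  95.7  -0.5  80.6 -14.1]
```

It now holds: the plate moved about 16 mm with the finger at 19 N. I carry on with the stroke.

{"op": "play_rows", "data": {"deltas": [[[0.008,-0.002,0.0045],[0.008,0.006,0],1],[[0.008,-0.002,0.0045],[0.008,0.006,0],1],[[0.008,-0.002,0.0045],[0.008,0.006,0],1]]}}

```text
time: 7.75
tool_pos: [561.7, 42.3, 178.0]
tcp_rot: [179.4, 0.5, 101.7]
ft_force: [-1.0, -9.3, 20.5]
finger_gap: -0.0
```

{"op": "play_rows", "data": {"deltas": [[[0.008,-0.002,0.0045],[0.008,0.006,0],1],[[0.006,-0.002,0.0045],[0.008,0.006,0],1],[[0,0,0.001],[0,0,0],1],[[0,0,-0.008],[0,0,0],1]]}}

```text
time: 8.25
tool_pos: [561.6, 51.5, 185.7]
tcp_rot: [179.4, 0.4, 101.6]
ft_force: [0.4, 0.3, -0.1]
finger_gap: -0.2
```

```bash
python3 -c "
from h import *
plate(); go([0,-65,190])"
```

```text
top front y by x: [-73.0, -75.1, -41.5, -39.7, -93.8, -93.6, -93.2, -93.8, -92.8] median -92.8 rear -140.8
side front y by x: [-2.2, -2.2, -3.0, -3.8, -4.7, -4.2, -4.6, -4.3, -5.3] median -4.2 rear -138.5
t 8.35 tcp stand [[  3.3 -23.1 187.2]] rpy [179.29   0.46 101.64] F [ 0.5  0.7 -0.2] gap 0.3
tool shift mm [-41.9  -3.   -2.5] turn rad [ 0.0123  0.008  -0.0063] q [  0.2   2.7  94.9  -0.3  81.6 -11.4]
```

Only about 8 mm was gained in that stretch. The plate has yawed about 2° onto the rails, because the finger drifted towards +x. I go back and press at x = +10, holding the line towards −x to straighten it.

{"op": "play_rows", "data": {"deltas": [[[-0.015,0.003,-0.001],[0.0123,0.008,-0.006],1],[[-0.018,0.003,0],[0,0,0],1],[[-0.009,0.002,0],[0,0,0],1],[[0,0,0],[0,0,0],1]]}}

```text
time: 8.85
tool_pos: [579.7, 8.5, 186.9]
tcp_rot: [-179.8, -0.1, 102.0]
ft_force: [-0.1, -0.5, 0.4]
finger_gap: 0.0
```

```bash
python3 -c "
from h import *
plate(); go([10,-65,180])"
```

```text
top front y by x: [-8.8, -4.7, -4.3, -6.4, -4.7, -7.3, -5.2, -5.8, -5.9] median -5.8 rear -140.4
side front y by x: [-2.6, -3.1, -3.4, -4.0, -3.2, -2.8, -4.6, -4.3, -5.3] median -3.4 rear -138.5
t 8.95 tcp stand [[ 11.  -67.8 186.9]] rpy [-1.7982e+02 -7.0000e-02  1.0202e+02] F [-0.1  0.3  0.1] gap 0.2
tool shift mm [ 2.8 -1.   6.9] turn rad [-0.0031 -0.0013  0.0004] q [ -4.2   5.9  91.6   0.   82.7 -16.2]
```

{"op": "play_rows", "data": {"deltas": [[[0.003,0,0.005],[0,0,0],1],[[0,0,0.003],[0,0,0],1],[[0,0,0.002],[0,0,0],1],[[0.003,-0.003,0.0045],[0.006,0.003,0],1],[[0.006,-0.003,0.005],[0.008,0.003,0],1]]}}

```text
time: 9.57
tool_pos: [577.7, 17.5, 178.0]
tcp_rot: [180.0, 0.2, 102.0]
ft_force: [1.5, -9.3, 20.3]
finger_gap: -0.1
```

{"op": "play_rows", "data": {"deltas": [[[0.008,-0.003,0.005],[0.008,0.004,0],1],[[0.008,-0.003,0.005],[0.008,0.004,0],1]]}}

```text
time: 9.82
tool_pos: [575.6, 28.5, 178.0]
tcp_rot: [179.8, 0.4, 102.0]
ft_force: [0.7, -7.2, 19.4]
finger_gap: -0.1
```

```bash
python3 -c "
from h import *
plate(); go([10,-45,178])"
```

```text
top front y by x: [-96.3, 8.0, 8.4, 7.0, 8.1, 7.3, 7.6, 8.9, -120.0] median 7.6 rear -126.8
side front y by x: [9.5, 11.5, 10.3, 10.9, 10.4, 10.8, 11.0, 10.4, 10.2] median 10.4 rear -122.9
t 9.925 tcp stand [[ 11.2 -47.7 178. ]] rpy [179.85   0.36 102.01] F [ 1.1 -5.3 19.3] gap 0.1
tool shift mm [ 2.7 -1.2 -0. ] turn rad [0.0027 0.0063 0.0001] q [ -2.    5.3  93.2  -0.3  81.3 -14. ]
```

The plate is straight again, with its front at about +9. Continuing with the same settings.

{"op": "play_rows", "data": {"deltas": [[[0.008,-0.003,0.005],[0.006,0.004,0],1],[[0.008,-0.003,0.005],[0.006,0.004,0],1]]}}

```text
time: 10.18
tool_pos: [573.5, 40.3, 178.0]
tcp_rot: [179.5, 0.5, 101.9]
ft_force: [0.9, -8.6, 20.1]
finger_gap: 0.1
```

{"op": "play_rows", "data": {"deltas": [[[0.008,-0.003,0.005],[0.006,0.004,0],1],[[0.008,-0.003,0.005],[0.006,0.004,0],1],[[0.001,0,0.001],[0,0,0],1],[[0,0,-0.008],[0,0,0],1]]}}

```text
time: 10.68
tool_pos: [571.4, 53.1, 186.1]
tcp_rot: [179.0, 0.6, 101.9]
ft_force: [0.0, 0.0, -0.7]
finger_gap: -0.3
```

```bash
python3 -c "
from h import *
plate(); go([5,-63,188])"
```

```text
top front y by x: [-69.4, -10.1, 32.1, 31.9, 31.9, 32.6, 31.4, -92.6, -93.1] median 31.4 rear -103.3
side front y by x: [33.0, 33.2, 33.9, 34.2, 33.5, 32.7, 32.5, 34.1, 33.0] median 33.2 rear -92.3
t 10.775 tcp stand [[ 13.3 -23.7 187.6]] rpy [178.89   0.68 101.9 ] F [-0.3 -0.1  0.2] gap 0.3
tool shift mm [-39.3  -8.2  -0.1] turn rad [ 0.0193  0.0118 -0.0017] q [  0.5   3.8  93.8  -0.4  81.2 -11.4]
```

{"op": "play_rows", "data": {"deltas": [[[-0.015,-0.003,-0.001],[0.0193,0.0118,-0.002],1],[[-0.016,-0.001,0],[0,0,0],1],[[-0.007,0,0],[0,0,0],1],[[0,0,0.001],[0,0,0],1]]}}

```text
time: 11.28
tool_pos: [575.9, 11.5, 186.3]
tcp_rot: [-179.8, -0.1, 102.0]
ft_force: [0.1, 0.7, -0.1]
finger_gap: 0.3
```

```bash
python3 -c "
from h import *
plate(); go([5,-64,179])"
```

```text
top front y by x: [26.7, 24.4, 22.4, 18.0, 15.0, 13.1, 11.3, 5.6, 3.7] median 15.0 rear -98.6
side front y by x: [32.3, 32.8, 33.2, 33.9, 33.4, 32.6, 32.5, 34.1, 33.0] median 33.0 rear -91.0
t 11.375 tcp stand [[  8.  -64.3 186.1]] rpy [-1.7976e+02 -9.0000e-02  1.0202e+02] F [-0.1 -0.5  0.3] gap -0.2
tool shift mm [ 0.3 -3.   7.1] turn rad [-0.0042 -0.0016  0.0004] q [ -3.9   5.4  92.2   0.   82.6 -15.9]
```

{"op": "play_rows", "data": {"deltas": [[[0,-0.002,0.005],[0,0,0],1],[[0,0,0.002],[0,0,0],1],[[0,0,0.002],[0,0,0],1],[[0.003,-0.003,0.0045],[0.006,0.003,0],1],[[0.006,-0.003,0.005],[0.008,0.003,0],1]]}}

```text
time: 12.0
tool_pos: [572.7, 16.6, 178.0]
tcp_rot: [-180.0, 0.2, 102.0]
ft_force: [0.8, -8.8, 21.6]
finger_gap: -0.3
```

{"op": "play_rows", "data": {"deltas": [[[0.008,-0.003,0.005],[0.008,0.004,0],1],[[0.008,-0.003,0.005],[0.008,0.004,0],1]]}}

```text
time: 12.25
tool_pos: [570.5, 27.4, 178.0]
tcp_rot: [179.9, 0.4, 101.9]
ft_force: [0.3, -8.7, 19.3]
finger_gap: -0.4
```

```bash
python3 -c "
from h import *
plate(); go([5,-45,178])"
```

```text
top front y by x: [46.8, 44.6, 38.8, 36.7, 34.8, 33.1, 31.2, 26.2] median 35.8 rear -72.7
side front y by x: [48.1, 48.7, 49.6, 49.7, 49.3, 48.2, 49.4, 48.8, 48.3] median 48.8 rear -83.5
t 12.35 tcp stand [[  6.1 -47.8 178. ]] rpy [179.95   0.34 101.97] F [-0.3 -5.4 19.9] gap 0.2
tool shift mm [ 2.8 -1.1 -0. ] turn rad [ 0.0009  0.0059 -0.0005] q [ -2.1   4.7  93.9  -0.3  81.3 -14.1]
```

{"op": "play_rows", "data": {"deltas": [[[0.008,-0.003,0.005],[0.006,0.005,0],1],[[0.006,-0.003,0.005],[0.006,0.005,0],1],[[0.001,0,0.001],[0,0,0],1],[[0,0,-0.008],[0,0,0],1],[[-0.012,0.002,-0.002],[0.01,0.008,0],1],[[-0.012,0.001,0],[0,0,0],1],[[0,0,0],[0,0,0],1]]}}

```text
time: 13.22
tool_pos: [577.1, 13.5, 188.3]
tcp_rot: [-179.8, -0.1, 101.9]
ft_force: [-0.4, -0.9, -0.5]
finger_gap: -0.4
```

```bash
python3 -c "
from h import *
plate(); go([5,-62,179])"
```

```text
top front y by x: [29.8, 28.2, 26.2, 20.3, 18.3, 16.3, 29.3, 56.1, 56.8] median 28.2 rear -29.6
side front y by x: [56.5, 57.0, 56.8, 58.4, 57.0, 57.0, 57.3, 57.6, 57.1] median 57.0 rear -75.4
t 13.325 tcp stand [[  9.5 -62.5 188.2]] rpy [-1.7979e+02 -1.0000e-01  1.0196e+02] F [-0.6 -0.  -0.4] gap -0.2
tool shift mm [ 0.4 -4.4  9.3] turn rad [-0.0036 -0.0018 -0.0006] q [ -3.7   5.5  91.9   0.   82.8 -15.7]
```

{"op": "play_rows", "data": {"deltas": [[[0,-0.003,0.007],[0,0,0],1],[[0,-0.001,0.002],[0,0,0],1],[[0,0,0.002],[0,0,0],1],[[0.003,-0.003,0.0045],[0.006,0.003,0],1],[[0.006,-0.003,0.005],[0.008,0.003,0],1],[[0.008,-0.003,0.005],[0.008,0.004,0],1]]}}

```text
time: 14.08
tool_pos: [570.2, 23.2, 178.0]
tcp_rot: [180.0, 0.3, 101.9]
ft_force: [0.8, -9.0, 19.6]
finger_gap: -0.2
```

{"op": "play_rows", "data": {"deltas": [[[0.008,-0.003,0.005],[0.008,0.004,0],1]]}}

```text
time: 14.2
tool_pos: [569.0, 28.5, 178.0]
tcp_rot: [179.9, 0.4, 101.8]
ft_force: [0.4, -8.5, 20.1]
finger_gap: 0.1
```

```bash
python3 -c "
from h import *
plate(); go([5,-45,178])"
```

```text
top front y by x: [46.8, 44.7, 42.7, 40.7, 34.9, 33.1, 31.2, 29.4] median 37.8 rear -33.3
side front y by x: [73.2, 73.3, 72.9, 73.7, 72.4, 73.9, 73.2, 73.9, 73.4] median 73.3 rear -59.2
t 14.3 tcp stand [[  4.8 -46.3 178. ]] rpy [179.93   0.3  101.86] F [-0.2 -5.9 20. ] gap -0.1
tool shift mm [ 1.3  0.1 -0. ] turn rad [ 0.0012  0.0053 -0.0025] q [ -2.    4.4  94.1  -0.3  81.3 -13.9]
```

{"op": "play_rows", "data": {"deltas": [[[0.008,-0.003,0.005],[0.006,0.004,0],1],[[0.005,-0.003,0.005],[0.006,0.004,0],1],[[0,-0.001,0.0025],[0,0,0],1]]}}

```text
time: 14.68
tool_pos: [567.4, 36.8, 178.1]
tcp_rot: [179.4, 0.5, 101.8]
ft_force: [-2.0, 2.2, 4.5]
finger_gap: 0.1
```

```bash
python3 -c "
from h import *
plate(); go([5,-37,178]); snap('side','side1.png')
a=cv2.imread('pics/side1.png'); cv2.imwrite('pics/side1c.png',cv2.resize(a[130:290,215:365],None,fx=3.6,fy=3.6,interpolation=cv2.INTER_CUBIC))"
```

```text
top front y by x: [56.3, 54.3, 52.3, 47.1, 45.2, 43.3, 41.5] median 47.1 rear -21.1
side front y by x: [81.3, 80.6, 80.3, 81.7, 81.1, 81.2, 81.1, 80.4, 80.6] median 81.1 rear -51.3
t 14.775 tcp stand [[  5.1 -38.6 178. ]] rpy [179.38   0.52 101.77] F [-2.8 -0.4 10.7] gap -0.1
tool shift mm [ 1.6 -0.1  0. ] turn rad [ 0.0108  0.0092 -0.0039] q [ -1.2   3.7  94.9  -0.4  80.7 -12.9]
```

View pics/side1c.png

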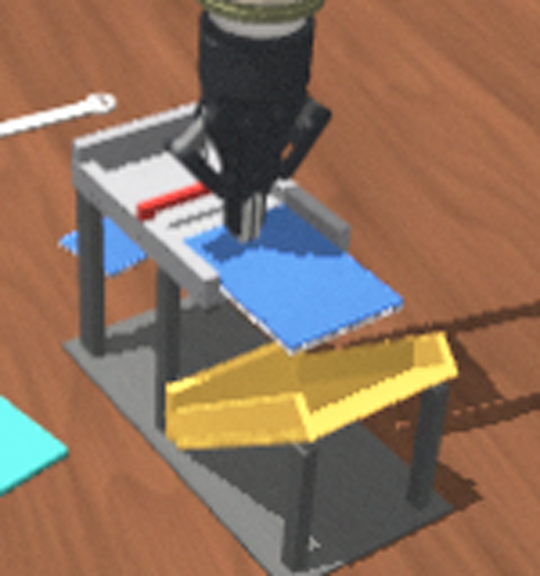

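The plate sits flat, with its nose about 80 mm past the edge at crop (290,348)–(402,300), so its centre is at about +10. The finger is holding it behind the edge, at crop (245,238). I let go with a fast straight lift.

{"op": "play_rows", "data": {"deltas": [[[0,0,-0.06],[0,0,0],1],[[0,0,-0.06],[0,0,0],1],[[0,0,-0.05],[0,0,0],1],[[0,0,-0.02],[0,0,0],1],[[0,0,0],[0,0,0],1],[[0,0,0],[0,0,0],1],[[0,0,0],[0,0,0],1],[[0,0,0],[0,0,0],1]]}}

```text
time: 15.82
tool_pos: [562.5, 39.5, 368.1]
tcp_rot: [179.8, 0.4, 101.9]
ft_force: [0.3, 0.7, 0.7]
finger_gap: 0.3
```

{"op": "play_rows", "data": {"deltas": [[[-0.02,0,0],[0,0,0],1],[[0,0,0],[0,0,0],1],[[0,0,0],[0,0,0],1],[[0,0,0],[0,0,0],1],[[0,0,0],[0,0,0],1],[[0,0,0],[0,0,0],1],[[0,0,0],[0,0,0],1],[[0,0,0],[0,0,0],1]]}}

```text
time: 16.82
tool_pos: [566.4, 18.7, 366.7]
tcp_rot: [179.9, 0.4, 101.9]
ft_force: [-0.6, 0.9, -0.3]
finger_gap: 0.3
```

```bash
python3 -c "
from h import *
go([0,-38,350]); a=snap('side','side2.png');b=snap('top','top2.png')
f=lambda i:cv2.resize(i,(400,400),interpolation=cv2.INTER_CUBIC)
cv2.imwrite('pics/after.png',np.hstack([f(a[150:290,220:360]),f(b[165:265,160:260])]))
import itertools
for n,i in(('side',a),('top',b)):
    o=cv2.imread(f'pics/{n}0.png'); d=cv2.absdiff(o,i).max(2); 
    print(n,[ (k,int((d[s]>40).sum())) for k,s in (dict(can=np.s_[305:384,318:362],bar=np.s_[308:362,362:422],span=np.s_[152:175,200:250]) if n=='side' else dict(can=np.s_[192:222,88:124],bar=np.s_[234:265,92:135],span=np.s_[184:240,342:368])).items()])
"
```

```text
t 16.825 tcp stand [[ 2.000e-01 -5.610e+01  3.667e+02]] rpy [179.92   0.38 101.89] F [-0.6  0.9 -0.3] gap 0.3
tool shift mm [18.2 -0.3 16.5] turn rad [ 0.0014  0.0067 -0.0019] q [ -3.1   1.3  77.8  -0.4 100.7 -15. ]
side [('can', 0), ('bar', 0), ('span', 0)]
top [('can', 0), ('bar', 0), ('span', 0)]
```

View pics/after.png

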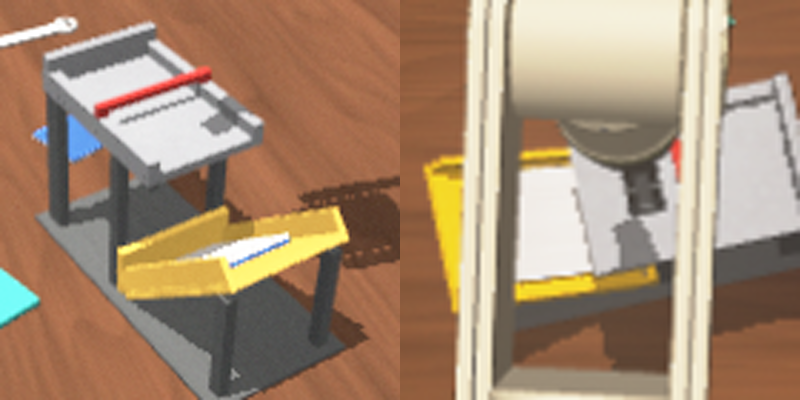

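The plate went over, and its bare face shows on the ramp in both views. I move the arm aside to check that it's seated against the stop.

{"op": "play_rows", "data": {"deltas": [[[-0.04,0,0],[0,0,0],1],[[-0.05,0,0],[0,0,0],1],[[-0.05,0,0],[0,0,0],1],[[-0.05,0,0],[0,0,0],1],[[-0.04,0,0],[0,0,0],1],[[-0.02,0,0],[0,0,0],1],[[0,0,0],[0,0,0],1],[[0,0,0],[0,0,0],1]]}}

```text
time: 17.92
tool_pos: [619.7, -231.9, 367.5]
tcp_rot: [179.9, 0.3, 102.0]
ft_force: [0.1, 0.7, -0.3]
finger_gap: -0.2
```

```bash
python3 -c "
from h import *
a=snap('side','side3.png');b=snap('top','top3.png')
f=lambda i:cv2.resize(i,(400,400),interpolation=cv2.INTER_CUBIC)
cv2.imwrite('pics/after3.png',np.hstack([f(a[195:265,255:325]),f(b[190:250,160:220])]))
# expected upper-edge (top face) corners for a seated plate, and for one 10 mm up the slope
c,s=np.cos(np.radians(40)),np.sin(np.radians(40))
for e in(0,10):
    L=140+e; P=S2W([[x,-35+L*c-8*s,12+L*s+8*c] for x in(-48,48)])
    print(e,'side',((proj('side',P)-[255,195]+.5)*400/70).round(0).tolist(),'top',((proj('top',P)-[160,190]+.5)*400/60+[400,0]).round(0).tolist())
"
```

```text
0 side [[380.0, 209.0], [207.0, 284.0]] top [[600.0, 308.0], [563.0, 125.0]]
10 side [[393.0, 207.0], [218.0, 283.0]] top [[584.0, 310.0], [546.0, 126.0]]
```

View pics/after3.png

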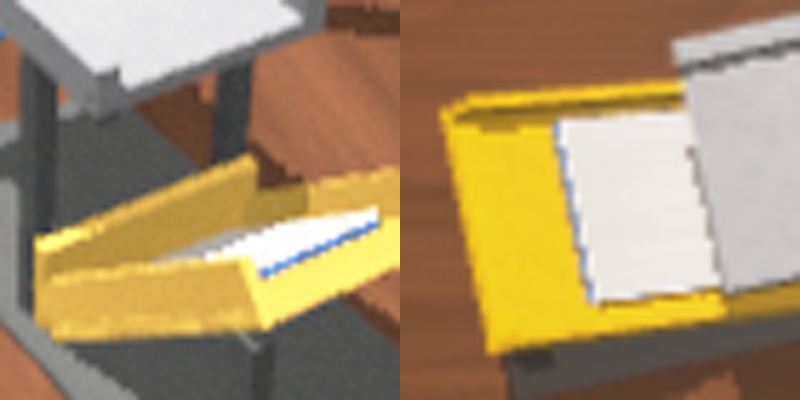

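In the top view the upper edge's corners are at crop (595,303) and (557,121). I predicted (600,308) and (563,125) for a seated plate, so it agrees to about 3 mm. The plate lies flat, metal side up, with only its thin blue underside edge showing. Handing in.

```bash
python3 -c "
from h import *
print(r.hand_in())"
```

```text
the job is handed in; nothing more can be done
None
```

The plate is turned over: it lies flat on the ramp against the low stop, bare metal face up. I handed the job in at about 18 s of the 64 s allowed.

**How it went:** I drew the plate along the deck with the shut fingertips, in strokes at about 20 N. Force readings during the strokes peaked at 23.4 N. I let go with the plate's centre about 10 mm past the drop edge by the side camera, using a fast straight lift.

**Strokes that did little:**
- **Slipping:** in the first stroke the fingertip slid over the plate at about 10 N, and at about 21 N it moved the plate only 1–2 mm.
- **Jamming:** the end of the second stroke moved the plate only about 8 mm, because it had yawed about 2° onto the rails. I straightened it by pressing off-centre.

**Last checks:**
- **Seating:** the upper edge is within about 3 mm of where a fully seated plate should be. That is about the accuracy of the cameras, so it doesn't rule out a gap of a few millimetres at the stop.
- **Bystanders:** the can, spanner and compound bar showed no pixel changes in either view after the flip.
- **Robot:** the arm was clear of everything, with no load on the wrist.
- **Disagreement:** the two cameras differed by 1–3 mm on the plate's position during the draw. For the last strokes I had only the side view, because the arm blocked the top one.

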